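# Turn the little table top over against the gluing board

### The arm

A 7-joint arm with a two-finger parallel gripper is mounted at the origin on the work surface. World frame = base frame: x ahead of the robot, y to its left, z up, the work surface at z = 0. Lengths are in m, angles in rad, forces in N, time in s.
With the tool pointing down it reaches from about 0.35 to 0.9 m from the base axis. Payload 19.9 kg.
Tool frame: the origin (TCP) lies at the very end of the fingers, on their centre line; the grasp point (between the pads) lies 19 mm behind it (manip.grip_point_offset is the distance from the TCP to the grasp point, in m); z points along the fingers, y is the direction in which the jaws open and shut (so a half turn about z gives the same grasp; the last joint's range is limited). The gripper opens to 94 mm and grips with 3 to 60 N. Pads are 16 mm wide; open, the fingers measure 119 mm over their backs; the gripper's body (75 mm by 177 mm) begins 78 mm behind the grasp point.
Start: joints at [1.306, 0.417, -0.01, 1.614, 0.005, 1.111, -0.053], TCP at [0.139, -0.609, 0.205] pointing down, gripper open.
Joint ranges: [-2.81, 2.81], [-0.39, 2.02], [-1.27, 1.25], [0.06, 2.57], [-1.19, 4.33], [0.19, 2], [-2.82, 2.82]. Speed limits (rad/s): [1.89, 1.89, 2.39, 2.39, 3.01, 3.01, 3.01].

### API

Orientations are given as [roll, pitch, yaw] about the fixed x, y, z axes, in that order (R = Rz(yaw) Ry(pitch) Rx(roll)).
In Python, from cell import manip, capture, job gives the robot as it stands. The module is installed in compiled form; this text tells all that it offers.
- The arm moves only by the tool carry_out, never from a script. Its argument "targets" is a list of rows, each a list of 4 numbers: the shift along the tool's x, y, z in m, then the turn about the tool's z in rad. A call has 1 to 20 rows; each row shifts and turns the pose as measured when the row begins, along the tool's axes as they then stand; what a row does not reach is not made up. A row lasts 1/8 s, in which the tool goes at most 62.5 mm and 10.7 degrees, less where a joint would pass 70% of its speed; a pose out of reach is approached as far as the arm can. A call with a gripper value outside its range is refused whole. "gripper" is the finger opening in m, from 0 to 0.094, set as the call begins (left out, the last holds). The fingers move at their own pace and stop on an object; the grip force is fixed at half the most. Time passes only in rows, so rows that do not move let the fingers close. It gives the time, the measured TCP pose, the force and the opening at its end, in the units of the state.
- manip.get_obs(): the state, without advancing time (a new reading comes with each control period).
- capture(name): name is "scene" or "top"; returns a dict with "pixels" (480x640x3 uint8, red, green, blue), "intrinsics" (3x3 intrinsics, pixels), "dist" ([k1, k2, p1, p2, k3] as OpenCV has them; the pictures are not rectified), "R" (3x3) and "t" (3): a world point X has camera coordinates R X + t. Camera axes: x right, y down, z forward; pixel columns grow to the right and rows downward; lengths in m; the calibration is good to about 2 mm. A picture is of the moment at which its call begins. There is no depth.
- job.job_done(): hands the job in, once; it reports no verdict.
The state is a dict: "time": time; "joint_positions": joint angles; "qvel": joint speeds; "effort": joint torques, N m; "tcp_pos": TCP position; "tool_rot": TCP orientation; "wrist_force": force on the tool from outside, world axes, zero at the start; "ft_torque": the same for the moment, N m; "gripper_width": opening from 0.0 (shut) to 1.0 (fully open).
Only numpy, scipy, OpenCV 4.12 (cv2) and the standard library are available. Lean on these libraries where they do the work, as an engineer would, in place of code of your own. Each camera call takes 0.05 s, during which the arm holds its last target. There are 200 camera calls.

### The job

The cherry top of the dolls-house dining table lies show face up in front of the white gluing board; turn it over so that it lies flat on the board with its pale underside and four leg sockets facing up. Do not pick it up: with the fingertips, push it flat along the desk against the front edge of the board, tip it up on that edge and push it on over, without ever lifting it clear. Leave the lamp switch and everything else on the desk alone, and finish with the hand clear.

Things in the scene. Friction and masses are not known exactly. Their poses are not given: they have to be found in the camera images.
- top: Loose table top, 70 mm (own x) by 110 mm (own y), 10 mm thick, 35 to 65 g: a 6 mm cherry slab with a thin brass line on its show face, over a pale 60 x 100 x 4 mm core, so a 5 mm wide lip overhangs all round, 4 mm off the desk. Four dark flat sockets mark the pale underside. Origin: centre of the underside; z points to the cherry face. Starts flat, x towards the board within 15 degrees, 15 to 50 mm short of it.
- board: White gluing board fixed to the desk, 130 mm (own x) by 260 mm (own y), 8 mm high. Origin: centre of its underside, on the desk. Own x points away from the robot; its front edge, an upright 8 mm step to push against, is the line own x = -65 mm, along own y. The upper face is flat, with thin grey lines and two screw heads (under 1 mm proud) near the far corners.
- top_front (a point): middle of the table top's long edge face at own x = +35 mm, half way up the cherry slab (the edge nearest the board at the start)
- top_back (a point): middle of the table top's long edge face at own x = -35 mm, half way up the cherry slab (nearest the robot at the start); a fingertip kept close to the desk and pressed on this edge with 5 to 10 N while the front edge is against the board carries it up by friction (coefficient roughly 0.6 to 1.2) as the finger rises in an arc
- top_left (a point): middle of the table top's short edge face at own y = +55 mm, half way up the cherry slab
- top_right (a point): middle of the table top's short edge face at own y = -55 mm, half way up the cherry slab
- frame: bystander: cherry table underframe, four legs and rails, 55 x 93 mm, 56 mm high, loose; origin centre of underside
- clock: bystander: oak grandfather clock case, 40 x 58 mm, 173 mm tall, loose, tips easily; origin centre of underside
- chair: bystander: tiny cherry dining chair with blue seat, 40 x 40 mm, 83 mm high, loose, stands off the left end of the board; origin centre of underside
- jar: bystander: glass bell jar on a round dark wooden foot 96 mm across, 136 mm tall, loose; origin centre of underside
- tray: bystander: green enamel pin tray, 70 x 100 mm, 14 mm high, loose; origin centre of underside
- glue: bystander: white glue bottle with orange cap, 40 mm across, 95 mm tall, loose; origin centre of underside
- lamp: bystander: grey plastic hobby lamp base, 100 x 80 mm, 28 mm high, fixed, with a stem and shade up to 240 mm; origin centre of underside
- switch (a joint): black toggle switch on the lamp base: 0 rad off (as it stands), up to 0.7 rad on; leave it alone

How it is judged:
On the way, in this order (a step that is already met when the one before it is completed fails the run):
1. the table top, still flat with its cherry face up, is pushed against the front edge of the board (contact force between top and board above 0.2 N and angle between top's own z axis and vertical below 0.3 rad and height (world z) of top below 0.02 m), for 0.04 s.
2. it stands tipped up on its edge at the front edge of the board (angle between top's own z axis and vertical between 1.2 and 2 rad and x of top in the frame of board between -0.11 and -0.03 m), for 0.02 s.
At the end, for the whole second after the job is handed in: The table top lies at rest, flat (within 5 degrees) on the gluing board with its pale underside up, its centre over the board's upper face (at least 5 mm in from the front edge); an overhang at the front edge is fine (angle between top's own z axis and vertical above 3.05 rad and x of top in the frame of board between -0.06 and 0.06 m and y of top in the frame of board between -0.12 and 0.12 m and z of top in the frame of board between 0.014 and 0.022 m and linear speed of top below 0.02 m/s); the robot touches nothing.
It fails at once if the table top is lifted clear (all four of its edges more than 30 mm above the desk) (height (world z) of each of top_front, top_back, top_left, top_right above 0.03 m).
It fails at once if the table top is lifted or carried flat (all four edges more than 15 mm above the desk with the cherry face still up) (height (world z) of each of top_front, top_back, top_left, top_right above 0.015 m and angle between top's own z axis and vertical below 1 rad).
It fails at once if a bystander is shifted by more than 15 mm or tipped (distance of any of frame, clock, chair, jar, tray, glue from where it was at the start of the episode above 0.015 m or angle between any of frame, clock, chair, jar, tray, glue's own z axis and vertical above 0.3 rad).
It fails at once if the lamp switch is moved (value of joint switch above 0.15 rad).
It also fails if it takes over 54 s, if anything falls off the work surface, if the arm or the gripper's body presses on something with over 40 N, if the wrist force passes 120 N, or if a joint passes its speed limit or range.

## Working session

There is one attempt and no reset: what is moved stays moved. The work goes in short steps, Python scripts to look and compute and a tool call to move; the robot and the scene stay as the last step left them, time stands still between calls to the robot, and variables do not carry over. Pictures are saved under pics/ and viewed, about 8 in all and at most 12, crops included, and the job is handed in when it is done.

Besides the shell and the picture viewer there is one more tool, called after "Emit:" by a JSON object that holds its "fn" and its "kwargs", one argument or row to a line. carry_out: Moves the arm, as the interface text tells. Its arguments: {"type":"object","properties":{"targets":{"type":"array"},"gripper":{"type":"number"}},"required":["targets"]}

```bash
mkdir -p pics
python3 - <<'E'
from cell import manip,capture
import cv2,numpy as np
for n in("scene","top"):
    c=capture(n);cv2.imwrite(f"pics/{n}0.png",c["pixels"][:,:,::-1])
    print(n,c["intrinsics"],c["dist"],-c["R"].T@c["t"])
o=manip.get_obs()
for k in o:print(k,o[k])
E
```

```text
scene [[596.15302363   0.         320.09571792]
 [  0.         596.15302363 244.20731452]
 [  0.           0.           1.        ]] [-0.03825567  0.          0.          0.          0.        ] [1.13902714 0.47148468 1.12366432]
top [[437.61586395   0.         322.64712553]
 [  0.         437.61586395 251.77428034]
 [  0.           0.           1.        ]] [-0.0817502  0.         0.         0.         0.       ] [ 0.38294182 -0.06291543  1.17099004]
time 0.1
joint_positions [ 1.3055285   0.41792101 -0.01029423  1.61409238  0.00473365  1.11069622
 -0.05299432]
qvel [-0.00021098 -0.00216503 -0.00035063 -0.00148781 -0.00136972 -0.00040456
  0.00030769]
effort [ 2.43011651e-03 -8.52579045e+01  6.40471950e-01 -4.26692104e+01
 -4.88443323e-02  1.64282351e-02  6.68193138e-05]
tcp_pos [ 0.13859206 -0.60910198  0.20489277]
tool_rot [-3.14050446e+00  1.18923075e-04  2.23788411e-01]
wrist_force [ 0.17447791  0.30431608 -0.12727928]
ft_torque [-0.06673702  0.03907608 -0.013531  ]
gripper_width 1.0007715354024775
```

View pics/top0.png

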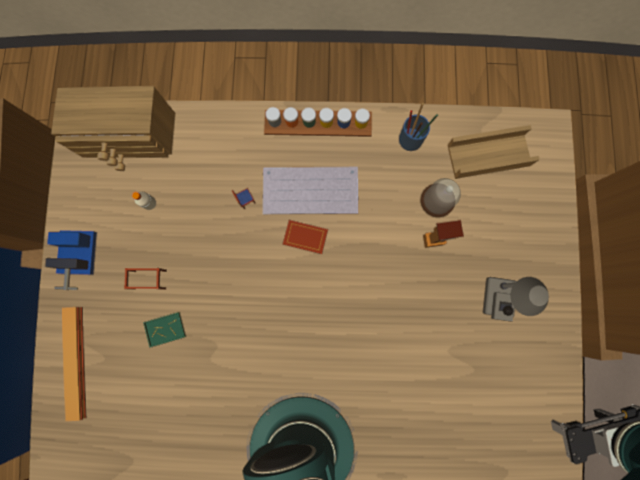

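View pics/scene0.png

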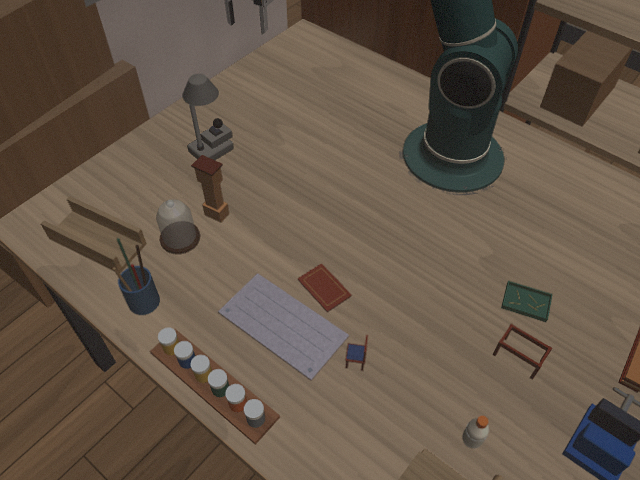

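The top view shows the cherry top at about (305,236), the board's corners at about (263,167) to (358,214), the chair at (244,198) and the jar at (440,195). Next I measure the top and the board.

```bash
cat > h.py <<'E'
import cv2,numpy as np
from cell import manip,capture
def unproj(c,px,z):
    n=cv2.undistortPoints(np.float64(px).reshape(-1,1,2),c["intrinsics"],c["dist"]).reshape(-1,2)
    d=np.c_[n,np.ones(len(n))]@c["R"]; o=-c["R"].T@c["t"]
    return (o+d*((z-o[2])/d[:,2])[:,None])[:,:2]
def proj(c,X):
    return cv2.projectPoints(np.float64(X).reshape(-1,1,3),cv2.Rodrigues(c["R"])[0],c["t"],c["intrinsics"],c["dist"])[0].reshape(-1,2)
def big(m,seed):
    n,l,s,ce=cv2.connectedComponentsWithStats(m.astype(np.uint8)); 
    i=min((i for i in range(1,n) if s[i,4]>300),key=lambda i:np.hypot(*(ce[i]-seed)))
    return max(cv2.findContours((l==i).astype(np.uint8),cv2.RETR_EXTERNAL,cv2.CHAIN_APPROX_NONE)[0],key=len).reshape(-1,2)
def rect(c,m,seed,z):
    r=cv2.minAreaRect((unproj(c,big(m,seed),z)*1000).astype(np.float32)); return r,cv2.boxPoints(r)
E
python3 - <<'E'
from h import *
for n,st,sb in(("top",(305,236),(311,190)),("scene",(325,287),(283,325))):
    c=capture(n);p=c["pixels"].astype(int)
    hsv=cv2.cvtColor(c["pixels"],cv2.COLOR_RGB2HSV)
    red=((hsv[...,0]<10)|(hsv[...,0]>170))&(hsv[...,1]>130)
    white=(p[...,2]>p[...,0]-5)&(p.sum(2)>330)
    for k,m,s,z in(("top",red,st,.010),("board",white,sb,.008)):
        r,b=rect(c,m,s,z);print(n,k,np.round(r[0],1),np.round(r[1],1),round(r[2],1));print(np.round(b).tolist())
E
```

```text
top top [557.    8.5] [84.1 46.6] 77.2
[[525.0, -27.0], [570.0, -38.0], [589.0, 44.0], [544.0, 55.0]]
top board [685.8  -2.2] [123.6 255.5] 1.1
[[622.0, 124.0], [627.0, -131.0], [750.0, -129.0], [745.0, 127.0]]
scene top [559.2  10. ] [109.6  68.7] 77.8
[[514.0, -36.0], [581.0, -51.0], [604.0, 56.0], [537.0, 71.0]]
scene board [ 6.878e+02 -6.000e-01] [128.3 258.8] 1.7
[[620.0, 127.0], [627.0, -132.0], [756.0, -128.0], [748.0, 131.0]]
```

Emit:
{"fn": "carry_out", "kwargs": {
  "targets": [
    [0,0,-0.05,0.1],
    [0,0,-0.05,0.1],
    [0,0,-0.05,0],
    [0,0,-0.04,0],
    [0,0,0,0]
  ],
  "gripper": 0.06
}}

```text
time: 0.82
tcp_pos: [0.1385, -0.6086, 0.3997]
tool_rot: [-3.138, 0.001, 0.017]
wrist_force: [0.4, -0.5, -1.1]
gripper_width: 0.636
```

Emit:
{"fn": "carry_out", "kwargs": {
  "targets": [
    [0.026,-0.052,0,0],
    [0.026,-0.052,0,0],
    [0.026,-0.052,0,0],
    [0.026,-0.052,0,0],
    [0.026,-0.052,0,0],
    [0.026,-0.052,0,0],
    [0.026,-0.052,0,0],
    [0.026,-0.052,0,0],
    [0.026,-0.052,0,0],
    [0.026,-0.052,0,0],
    [0.026,-0.052,0,0],
    [0.026,-0.045,0,0],
    [0,0,0,0]
  ]
}}

```text
time: 2.45
tcp_pos: [0.4438, 0.0364, 0.3899]
tool_rot: [-3.129, 0.012, 0.017]
wrist_force: [-0.5, -1.0, -0.4]
gripper_width: 0.637
```

Emit:
{"fn": "carry_out", "kwargs": {
  "targets": [
    [0.004,0.014,0.05,0],
    [0.004,0.014,0.06,0],
    [0,0,0.06,0],
    [0,0,0.06,0],
    [0,0,0.06,0],
    [0,0,0.05,0],
    [0,0,0.03,0],
    [0,0,0,0]
  ]
}}

```text
time: 3.45
tcp_pos: [0.441, 0.0066, 0.0043]
tool_rot: [-3.13, 0.019, 0.013]
wrist_force: [0.4, 0.1, 0.2]
gripper_width: 0.636
```

Emit:
{"fn": "carry_out", "kwargs": {
  "targets": [
    [0.01,0,-0.0002,0],
    [0.01,0,-0.0002,0],
    [0.01,0,-0.0002,0],
    [0.01,0,-0.0002,0],
    [0.008,0,-0.0002,0],
    [0.008,0,-0.0002,0],
    [0.008,0,-0.0002,0],
    [0.008,0,-0.0002,0],
    [0.008,0,-0.0002,0],
    [0,0,0,0]
  ]
}}

```text
time: 4.7
tcp_pos: [0.5292, 0.0065, 0.0086]
tool_rot: [-3.131, 0.013, 0.012]
wrist_force: [1.1, -0.0, 0.1]
gripper_width: 0.641
```

Run:
```python
from h import *
c=capture("scene");cv2.imwrite("pics/s1.png",cv2.resize(c["pixels"][200:400,180:440,::-1],None,fx=3,fy=3))
print({k:np.round(v,3) for k,v in manip.get_obs().items() if k in("tcp_pos","tool_rot","wrist_force","time")})
```

```text
{'time': np.float64(4.75), 'tcp_pos': array([0.529, 0.007, 0.009]), 'tool_rot': array([-3.131,  0.014,  0.012]), 'wrist_force': array([-0.23 , -0.158, -0.09 ])}
```

View pics/s1.png

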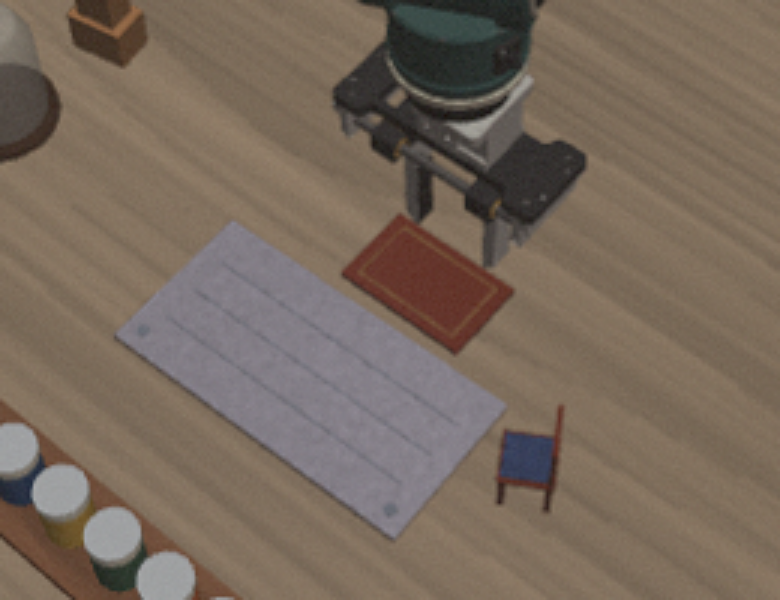

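The top (crop 345-510, 215-350) is square to the board with a small gap, the fingers behind its back edge. I lower slightly and close the gap.

Emit:
{"fn": "carry_out", "kwargs": {
  "targets": [
    [-0.001,0,0.004,0],
    [0.004,0,0.0003,0],
    [0.004,0,0.0003,0],
    [0.004,0,0.0003,0],
    [0.002,0,0.0003,0]
  ]
}}

```text
time: 5.38
tcp_pos: [0.5409, 0.0065, 0.0026]
tool_rot: [-3.132, 0.016, 0.012]
wrist_force: [-12.0, -1.9, 8.0]
gripper_width: 0.642
```

Emit:
{"fn": "carry_out", "kwargs": {
  "targets": [
    [0.001,0,-0.001,0]
  ]
}}

```text
time: 5.5
tcp_pos: [0.5409, 0.0063, 0.0032]
tool_rot: [-3.133, 0.019, 0.012]
wrist_force: [-4.6, -2.3, 0.0]
gripper_width: 0.637
```

Emit:
{"fn": "carry_out", "kwargs": {
  "targets": [
    [0.002,0,-0.001,0],
    [0.002,0,-0.002,0],
    [0.002,0,-0.002,0],
    [0.002,0,-0.002,0]
  ]
}}

```text
time: 6.0
tcp_pos: [0.5413, 0.0056, 0.0072]
tool_rot: [-3.135, 0.035, 0.014]
wrist_force: [-9.9, -0.6, -0.5]
gripper_width: 0.641
```

Emit:
{"fn": "carry_out", "kwargs": {
  "targets": [
    [0.002,0,-0.003,0],
    [0.002,0,-0.003,0],
    [0.002,0,-0.003,0]
  ]
}}

```text
time: 6.38
tcp_pos: [0.5421, 0.0056, 0.014]
tool_rot: [-3.136, 0.047, 0.016]
wrist_force: [-9.9, 0.3, 1.1]
gripper_width: 0.635
```

Run:
```python
from h import *
c=capture("scene");cv2.imwrite("pics/s2.png",cv2.resize(c["pixels"][230:340,260:400,::-1],None,fx=5,fy=5))
```

```text
(no output)
```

View pics/s2.png

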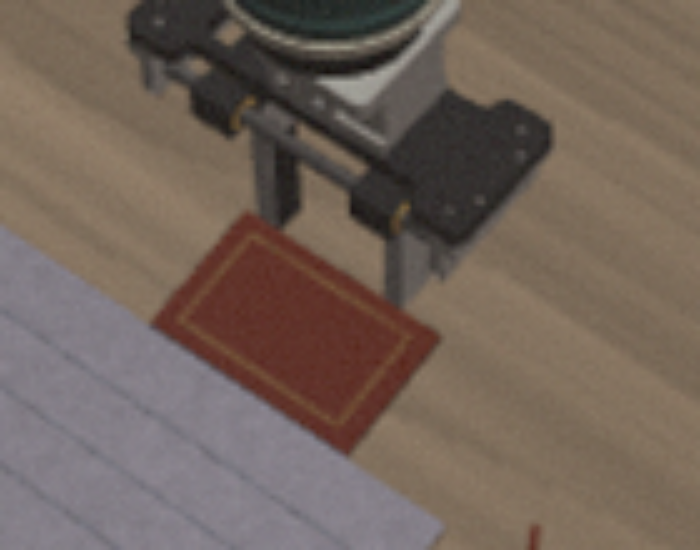

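Emit:
{"fn": "carry_out", "kwargs": {
  "targets": [
    [0.0028,0,-0.0055,0],
    [0.003,0,-0.0055,0],
    [0.0035,0,-0.0055,0]
  ]
}}

```text
time: 6.8
tcp_pos: [0.5457, 0.0057, 0.0283]
tool_rot: [-3.138, 0.061, 0.018]
wrist_force: [-12.7, 0.7, 4.0]
gripper_width: 0.64
```

Emit:
{"fn": "carry_out", "kwargs": {
  "targets": [
    [0.0032,0,-0.0055,0],
    [0.0036,0,-0.0055,0],
    [0.004,0,-0.0055,0],
    [0.0045,0,-0.005,0]
  ]
}}

```text
time: 7.3
tcp_pos: [0.5559, 0.0059, 0.0477]
tool_rot: [-3.14, 0.076, 0.02]
wrist_force: [-11.9, 0.2, 8.5]
gripper_width: 0.635
```

Run:
```python
from h import *
c=capture("scene");cv2.imwrite("pics/s3.png",cv2.resize(c["pixels"][230:340,260:400,::-1],None,fx=5,fy=5))
```

```text
(no output)
```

View pics/s3.png

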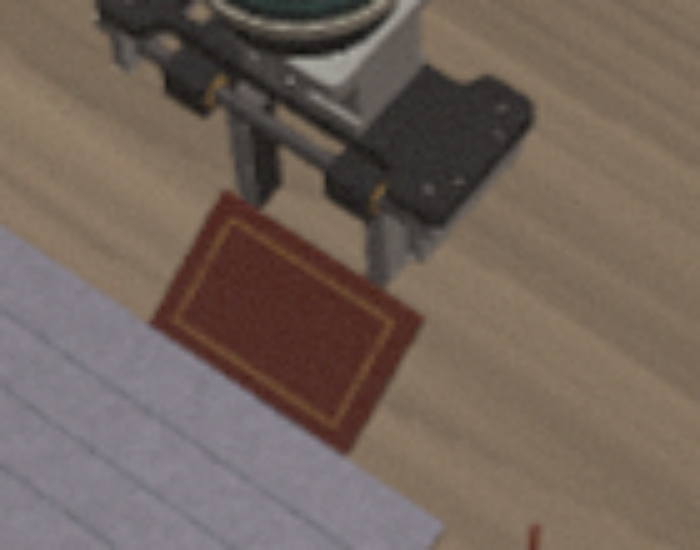

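Emit:
{"fn": "carry_out", "kwargs": {
  "targets": [
    [0.004,0,-0.0055,0],
    [0.0045,0,-0.005,0],
    [0.0048,0,-0.0045,0],
    [0.005,0,-0.004,0]
  ]
}}

```text
time: 7.85
tcp_pos: [0.5762, 0.0064, 0.0663]
tool_rot: [-3.14, 0.078, 0.02]
wrist_force: [0.0, -0.7, 1.1]
gripper_width: 0.639
```

Run:
```python
from h import *
c=capture("scene");cv2.imwrite("pics/s4.png",cv2.resize(c["pixels"][220:340,260:400,::-1],None,fx=5,fy=5))
```

```text
(no output)
```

View pics/s4.png

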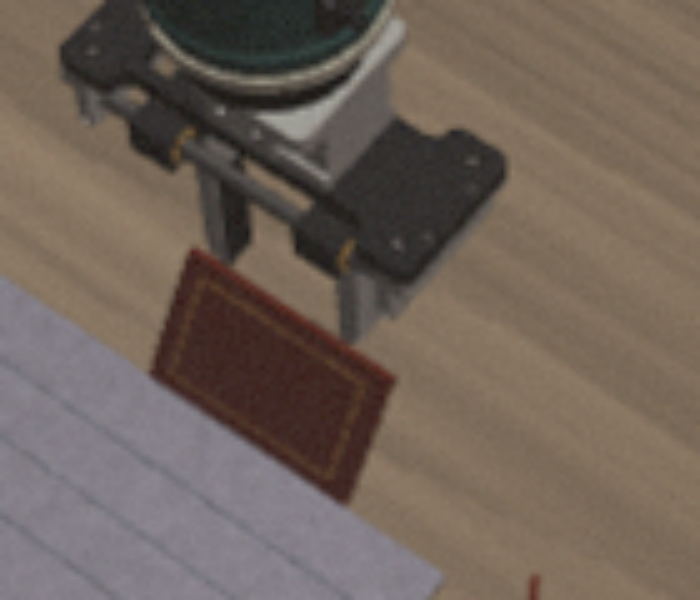

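Emit:
{"fn": "carry_out", "kwargs": {
  "targets": [
    [0.004,0,0.002,0],
    [0.005,0,0.002,0],
    [0.005,0,0.001,0]
  ]
}}

```text
time: 8.28
tcp_pos: [0.5913, 0.0067, 0.0604]
tool_rot: [-3.14, 0.077, 0.02]
wrist_force: [-0.6, -0.2, 0.1]
gripper_width: 0.643
```

Run:
```python
from h import *
c=capture("scene");cv2.imwrite("pics/s5.png",cv2.resize(c["pixels"][220:340,260:400,::-1],None,fx=5,fy=5))
```

```text
(no output)
```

View pics/s5.png

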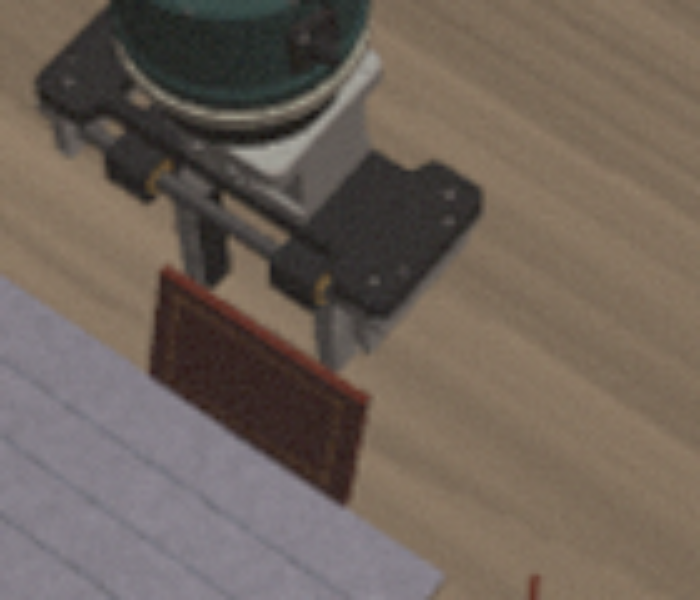

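The slab stands near upright, with its edge face uppermost at crop (165,270)-(370,395). I keep pushing on over.

Emit:
{"fn": "carry_out", "kwargs": {
  "targets": [
    [0.003,0,0,0],
    [0.003,0,0,0],
    [0.003,0,0,0],
    [0.003,0,0,0],
    [0.003,0,0,0],
    [0.003,0,0,0],
    [0.003,0,0,0],
    [0.003,0,0,0]
  ]
}}

```text
time: 9.32
tcp_pos: [0.6172, 0.0071, 0.0581]
tool_rot: [-3.14, 0.077, 0.02]
wrist_force: [1.3, 0.7, 0.2]
gripper_width: 0.641
```

Emit:
{"fn": "carry_out", "kwargs": {
  "targets": [
    [0.004,0,0,0],
    [0.004,0,0,0],
    [0.004,0,0,0],
    [0.004,0,0,0],
    [0.004,0,0,0],
    [0,0,0,0],
    [0,0,0,0]
  ]
}}

```text
time: 10.2
tcp_pos: [0.6387, 0.0077, 0.0563]
tool_rot: [-3.14, 0.077, 0.02]
wrist_force: [0.5, -0.3, 0.1]
gripper_width: 0.635
```

Run:
```python
from h import *
c=capture("scene");cv2.imwrite("pics/s6.png",cv2.resize(c["pixels"][220:370,220:400,::-1],None,fx=4,fy=4))
```

```text
(no output)
```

View pics/s6.png

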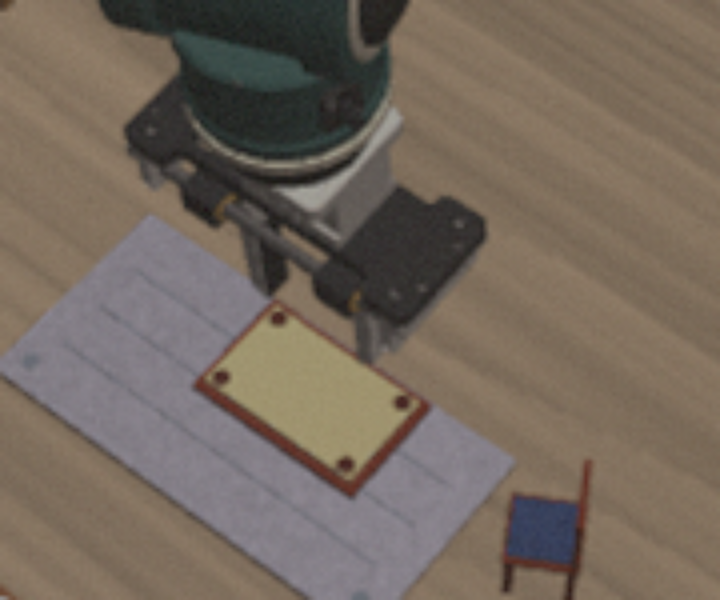

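It has gone over: pale face and four sockets up, lying on the board with its corners at crop (275,300), (430,405), (350,495), (195,382). I retreat up and back.

Emit:
{"fn": "carry_out", "kwargs": {
  "targets": [
    [-0.01,0,-0.04,0],
    [-0.02,0,-0.05,0],
    [-0.04,0,-0.04,0],
    [-0.05,0,-0.03,0],
    [-0.05,0,-0.02,0],
    [-0.04,0,0,0],
    [0,0,0,0],
    [0,0,0,0]
  ]
}}

```text
time: 11.25
tcp_pos: [0.4371, 0.0032, 0.2577]
tool_rot: [3.14, 0.076, 0.018]
wrist_force: [-0.8, -0.0, -0.1]
gripper_width: 0.637
```

Run:
```python
from h import *
o=manip.get_obs();print(o["tcp_pos"],o["wrist_force"],o["time"])
for n,s in(("top",(311,205)),("scene",(297,318))):
    c=capture(n);hsv=cv2.cvtColor(c["pixels"],cv2.COLOR_RGB2HSV)
    pale=(hsv[...,0]>20)&(hsv[...,0]<35)&(hsv[...,1]>60)&(hsv[...,2]>120)
    if n=="scene":cv2.imwrite("pics/s7.png",cv2.resize(c["pixels"][170:400,150:400,::-1],None,fx=3,fy=2.6))
    try:
        r,b=rect(c,pale,s,.018);print(n,np.round(r[0],1),np.round(r[1],1),round(r[2],1))
    except Exception as e:print(n,e)
```

```text
[0.437051   0.00320438 0.25770151] [-0.75206346 -0.0225125  -0.13433852] 11.25
top [660.2  18.7] [55.2 97.7] 1.1
scene [661.1  20. ] [58.6 98.9] 1.5
```

View pics/s7.png

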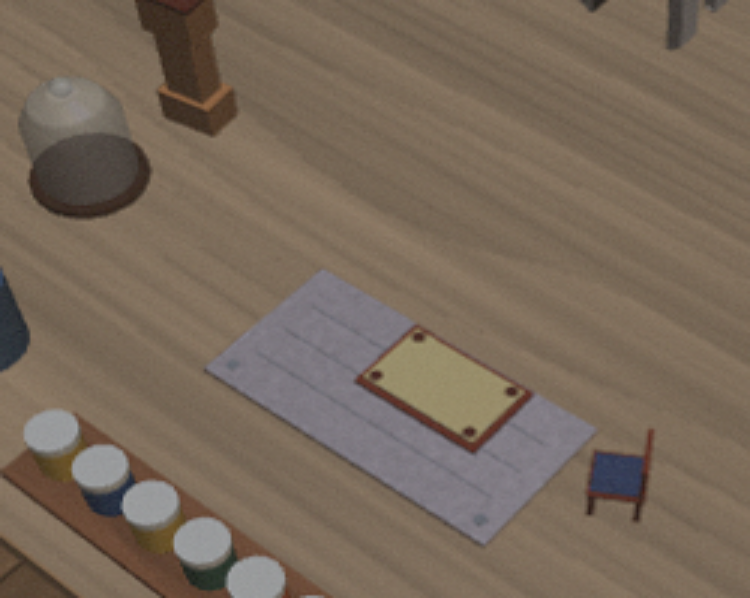

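The top lies flat on the board and everything around it stands as before. Both cameras agree on its centre to about 1 mm when it is taken at 18 mm height. In the board frame that is x ≈ -26 mm, y ≈ +21 mm. Handing in.

```bash
python3 -c "
from cell import job;print(job.job_done())"
```

```text
the job is handed in; nothing more can be done
None
```

The table top now lies flat on the gluing board with its pale underside and four sockets up, and the job is handed in. The hand-in reports no verdict.

- **Method:** I pushed the top flat against the board's front edge with two spread fingertips. I then tipped it up with about 10–15 N on its back edge and pushed it on over, without gripping or lifting it. The move took about 11 s of the 54 s allowed.
- **Final position:** its centre is at about x = -26 mm, y = +21 mm in the board's frame. The two cameras agree to about 1 mm when the underside is taken at 18 mm, the height it has when flat. The core measured 55–59 x 98–99 mm against 60 x 100.
- **Surroundings:** the hand is about 0.2 m back from the top, with a wrist force of about 0.8 N or less. The chair, clock and jar look unmoved in the last picture. I did not measure them, and I did not re-check the lamp, switch, tray, glue or frame, but the arm only passed high above the desk on that side.
- **Deviations:** the tool tilted by about 4 degrees while pressing. Just before upright the wrist force fell to about zero, so I lowered the fingers about 6 mm before pushing on. I judged contact with the board from a push force of about 12 N, and the upright angle (about 1.3 rad) from pictures and finger positions.

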